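# Feed a batten through the saw guard to its length stop with a push stick

## Task

Take the push stick from its rest and, with its nose behind the pine batten, feed the batten on through the low mouth of the saw guard until it sits fully home on the length stop, its sprung plunger pressed in; feel for the stop and press gently, so as not to knock it out of its setting. Keep the gripper off the batten and the saw, leave the other things alone, and lay the push stick back upright in its rest the way it lay, leaving the batten home.

Things in the scene. Friction and masses are not known exactly. Their poses are not given: they have to be found in the camera images.
- saw_mouth (a point): Grey hood guard of a bench trim saw with clear near side; fixed. Point: middle of its mouth (52 wide, 46 high), on the bed top, 30 mm over the bench. Feed runs along its -y; +x is the far side, with a 42 mm high fence; z up. Bed reaches 250 mm out on +y. Hood is 200 mm long, 96 wide, its top 170 mm over the bench. A yellow lip sticks out 8 mm over the mouth.
- batten_mid (a point): Loose whitish pine batten 44 wide, 38 high, 244 long along its y, about 0.2 kg, lying on the bed and already 30 to 75 mm into the mouth; point at its centre, 19 mm up. A sprung shoe in the hood, met 85 mm inside the mouth, holds it down: the feed force then rises from 1 or 2 N to a steady 6 to 14 N, and the batten stays where it is left.
- stop_plunger (a joint): Brass plunger, 16 mm across, of the length stop, a dark block clamped on the fence beyond the hood: 0 = out, 0.006 m = flush with the block's rigid face (spring 1.5 to 3 N). The stop is set anew each time: the batten is home when its tail is 30 to 65 mm inside the mouth, exactly where must be felt. More than 25 N on the stop shifts its setting.
- stick_grip (a point): Middle of the upright handle of the plywood push stick (0.16 kg). Handle 20 thick along x, 56 long along y, top 113 mm and point 88 mm over the flat sole. Sole bar 20 thick, 26 high, reaches from the rubber nose at y = -166 mm to y = +66 mm, and the handle rises from it in one piece, 20 thick. Nose is along -y.
- stick_nose (a point): Black rubber nose face of the push stick, 20 wide and 26 high, the end that pushes; point 14 mm over the sole, 166 mm along -y and 74 mm below stick_grip. It fits through the mouth behind the batten, the sole sliding on the bed.
- rest_mid (a point): Dark wooden trough (stick rest) fixed on the bench that holds the push stick sole down. Point: on its floor, 6 mm over the bench, just below the handle's place; the stick's nose lies towards its -y. Inside 27 mm wide, from y = -176 to +76 mm; walls 12 mm high over the floor, so the stick must be lifted out.

How it is judged:
By the outcome, as a careful person would: the job done as asked, in the order asked, and still so for the second after the job is handed in, with the robot touching nothing.
It also fails if it takes over 72 s, if anything falls off the work surface, if the arm or the gripper's body presses on something with over 40 N, if the wrist force passes 120 N, or if a joint passes its speed limit or range.

## Robot

A 6-joint arm with a two-finger parallel gripper is mounted at the origin on the work surface; the furniture and walls round the work are solid. World frame = base frame: x ahead of the robot, y to its left, z up, the work surface at z = 0. Lengths are in m, angles in rad, forces in N, time in s.
With the tool pointing down it reaches from about 0.275 to 0.85 m from the base axis. Payload 19 kg.
Tool frame: the origin (TCP) lies on the centre line of the jaws, within the pads' length; the fingertips stand 14 mm ahead of it and the grasp point (between the pads) lies 5 mm behind it (bot.nose_length is the distance from the TCP to the fingertips, in m); z points along the fingers, x is the direction in which the jaws open and shut, and the axes are right-handed (so a half turn about z gives the same grasp; the last joint's range is limited). The gripper opens to 85 mm and grips with 20 to 120 N. Pads are 22 mm wide; open, the fingers measure 114 mm over their backs; the gripper's body (76 mm by 85 mm) begins 54 mm behind the grasp point. The pads swing forward as they close: fully open they stand 13 mm farther back than shut.
Start: joints at [1.094, 0.15, 1.437, -0, 1.554, -0.134], TCP at [0.193, 0.542, 0.245] pointing down, gripper open.
Joint ranges: [-2.8, 2.8], [-0.68, 2.1], [0.12, 2.68], [-1.39, 4.53], [0.16, 2.79], [-2.81, 2.81]. Speed limits (rad/s): [1.89, 1.89, 2.22, 3.01, 3.01, 3.01].

## Interface

Orientations are given as a unit quaternion [x, y, z, w].
In Python, from station import bot gives the robot as it stands. The module is installed in compiled form; this text tells all that it offers.
- The arm moves only by the tool send_rows, never from a script. Its argument "steps" is text: rows parted by semicolons, each of 7 numbers parted by spaces: the shift along the tool's x, y, z in cm, then the turn, a rotation vector about the tool's x, y, z in units of 6 degrees (1.0 is 6 degrees), then the gripper command: -1 is fully open, 1 is shut, values between are in proportion. A call has 1 to 12 rows; each row is the pose to reach, as a shift and turn from the pose commanded when the call began, along the tool's axes at that moment; what a row does not reach only later rows make up. A row lasts 1/10 s, in which the tool goes at most 50 mm and 8.59 degrees, less where a joint would pass 70% of its speed; a pose out of reach is approached as far as the arm can. A call with a gripper value outside its range is refused whole. The fingers move at their own pace and stop on an object; "squeeze" is the grip in N (left out, the last holds). Time passes only in rows, so rows that repeat a pose let the fingers close. It gives the time, the measured TCP pose, the force and the opening at its end, in the units of the state.
- bot.sense(): the state, without advancing time (a new reading comes with each control period).
- bot.read_camera(name): name is "side" or "top" or "wrist"; returns a dict with "color" (480x640x3 uint8, red, green, blue), "fx", "fy", "cx", "cy" (pixels), "R" (3x3) and "t" (3): a world point X has camera coordinates R X + t; the wrist camera has in their place "T_tool_cam" (4x4, takes a point from camera to tool coordinates, whose origin is the TCP and whose axes are the tool frame's). Camera axes: x right, y down, z forward; pixel columns grow to the right and rows downward; lengths in m; the calibration is good to about 2 mm. A picture is of the moment at which its call begins: read the wrist's pose just before it. There is no depth.
- bot.hand_in(): hands the job in, once; it reports no verdict.
The state is a dict: "time": time; "q": joint angles; "qd": joint speeds; "tau": joint torques, N m; "tool_pos": TCP position; "ee_rot": TCP orientation; "contact_force": force on the tool from outside, world axes, zero at the start; "torque": the same for the moment, N m; "finger_gap": finger opening in m.
Only numpy, scipy, OpenCV 4.12 (cv2) and the standard library are available. Lean on these libraries where they do the work, as an engineer would, in place of code of your own. Each camera call takes 0.05 s, during which the arm holds its last target. There are 200 camera calls.

## Working session

There is one attempt and no reset: what is moved stays moved. The work goes in short steps, Python scripts to look and compute and a tool call to move; the robot and the scene stay as the last step left them, time stands still between calls to the robot, and variables do not carry over. Pictures are saved under pics/ and viewed, about 8 in all and at most 12, crops included, and the job is handed in when it is done.

Besides the shell and the picture viewer there is one more tool, called after ">>>" as name(argument=value, ...), one argument or row to a line, values as JSON. send_rows: Moves the arm, as the interface text tells. Its arguments: {"type":"object","properties":{"steps":{"type":"string"},"squeeze":{"type":"number"}},"required":["steps"]}

```bash
mkdir -p pics; python3 - <<'E'
from station import bot
import cv2,pickle
s=bot.sense();print({k:s[k] for k in('time','tool_pos','ee_rot','contact_force','finger_gap')},bot.nose_length)
d={}
for n in('top','side'):
    c=bot.read_camera(n);d[n]=c;cv2.imwrite(f'pics/{n}0.png',c['color'][:,:,::-1]);print(n,c['fx'],c['cx'],c['cy'],c['R'],c['t'])
pickle.dump(d,open('c0.pkl','wb'))
E
```

```text
{'time': 0.0, 'tool_pos': array([0.19316514, 0.5413291 , 0.24468518]), 'ee_rot': array([ 8.17336090e-01,  5.76160870e-01, -5.40828456e-04,  2.76031283e-04]), 'contact_force': array([-0.24470234, -0.60086337, -1.13336069]), 'finger_gap': 0.08520950427906197} 0.014
top 616.8457516085042 327.07583068926454 237.22977230070472 [[-0.00237935 -0.99996049  0.00856462]
 [-0.9955491   0.00156177 -0.09423142]
 [ 0.09421432 -0.00875071 -0.99551348]] [0.04366249 0.44061452 1.61951532]
side 543.0856273273707 328.293603581743 240.12821063355054 [[-0.30328897  0.95271181 -0.01886829]
 [ 0.43569823  0.12103713 -0.89191763]
 [-0.8474567  -0.27872966 -0.45180408]] [ 0.09015566 -0.12838638  1.70061191]
```

View pics/top0.png

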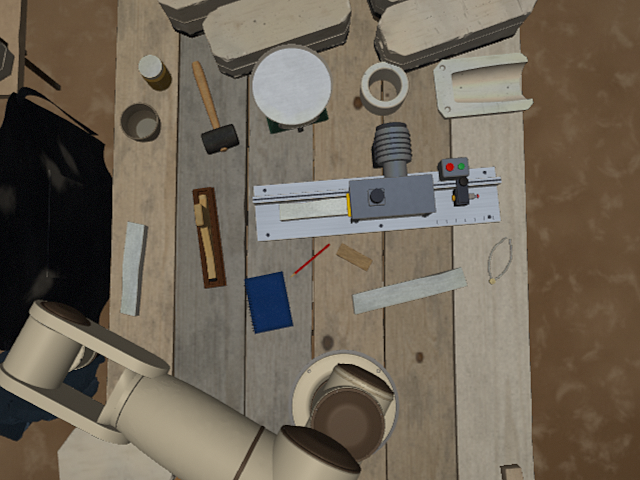

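View pics/side0.png

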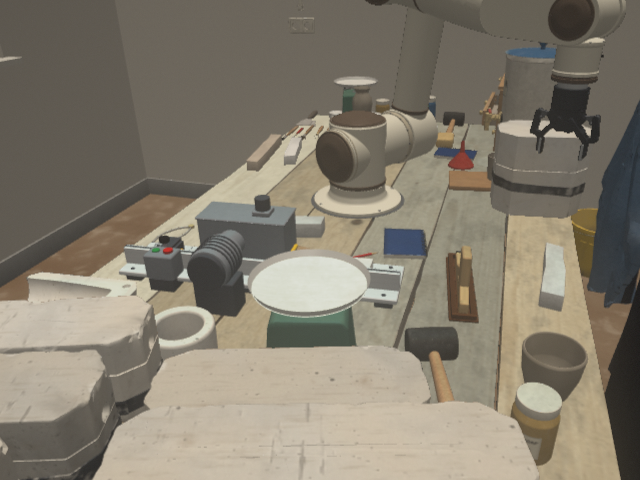

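The top view shows the rest with the stick at about (209,237), handle end at (202,208) and nose towards the robot. The saw hood is at (392,197), the batten spans about (280..348,208), and the stop is at (461,190). In the side view the stick stands upright in the rest at (462,285). Next I'll take closer crops.

```bash
cat > h.py <<'E'
import numpy as np,cv2
def ray(c,uv,z):
    R=np.array(c['R']);t=np.array(c['t']);d=R.T@np.array([(uv[0]-c['cx'])/c['fx'],(uv[1]-c['cy'])/c['fy'],1]);o=-R.T@t
    return o+d*(z-o[2])/d[2]
E
python3 - <<'E'
import pickle,cv2,numpy as np
from h import *
c=pickle.load(open('c0.pkl','rb'))['top'];im=c['color'][:,:,::-1].copy()
a=cv2.resize(im[180:295,185:235],None,fx=5,fy=5,interpolation=cv2.INTER_CUBIC)
b=cv2.resize(im[155:247,245:355],None,fx=5,fy=5,interpolation=cv2.INTER_CUBIC)
o=np.zeros((580,800,3),np.uint8);o[:575,:250]=a;o[:460,250:800]=b;cv2.imwrite('pics/crop1.png',o)
hsv=cv2.cvtColor(im,cv2.COLOR_BGR2HSV)
sub=np.zeros(im.shape[:2],np.uint8);sub[180:295,185:235]=1
m=((hsv[:,:,2]<105)&(hsv[:,:,1]>90)).astype(np.uint8)*sub
r=cv2.minAreaRect(np.argwhere(m)[:,::-1].astype(np.float32));bx=cv2.boxPoints(r)
print('rest',r,[ray(c,p,.018)[:2].round(4) for p in bx])
sub[:]=0;sub[155:247,245:355]=1
m=((hsv[:,:,0]>18)&(hsv[:,:,0]<32)&(hsv[:,:,1]>150)).astype(np.uint8)*sub
p=np.argwhere(m)[:,::-1].astype(np.float32);r=cv2.minAreaRect(p);print('lip',r,[ray(c,q,.076)[:2].round(4) for q in cv2.boxPoints(r)])
E
```

```text
rest ((208.67713928222656, 237.15757751464844), (99.93006134033203, 22.27204132080078), 82.71105194091797) [array([0.5712, 0.4061]), array([0.5788, 0.3471]), array([0.3139, 0.3098]), array([0.3066, 0.3679])]
lip ((348.2705383300781, 204.47543334960938), (23.08661460876465, 3.168750762939453), 84.80557250976562) [array([ 0.55 , -0.005]), array([ 0.5507, -0.0132]), array([ 0.4908, -0.0183]), array([ 0.49  , -0.0101])]
```

View pics/crop1.png

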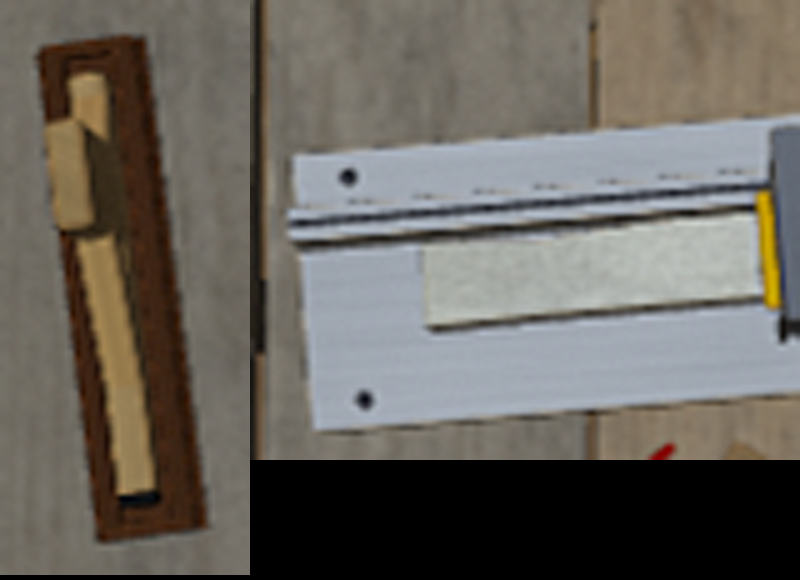

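The crop shows the stick leaning on neither wall visibly. Bar top runs from px (203,195) to (212,279), and the handle top is at about (199,215). The batten tail edge is at px (279,205)-(281,220), with the fence on the far side. The lip is at px 348.

```bash
cat >> h.py <<'E'
from scipy.spatial.transform import Rotation as Ro
def tgt(p,a):  # world TCP, angle of tool x (deg), tool down
    c,s=np.cos(np.radians(a)),np.sin(np.radians(a))
    return np.array(p),Ro.from_matrix(np.array([[c,s,0],[s,-c,0],[0,0,-1]]).T.T)
def row(s,p,a):
    p,R=tgt(p,a);R0=Ro.from_quat(s['ee_rot'])
    return (R0.inv().apply(p-s['tool_pos'])*100).round(2),(np.degrees((R0.inv()*R).as_rotvec())/6).round(2)
E
python3 - <<'E'
import pickle
from h import *
from station import bot
c=pickle.load(open('c0.pkl','rb'))['top']
P=lambda u,v,z,ox=185,oy=180:ray(c,(u/5+ox-.4,v/5+oy-.4),z)
h=[P(*q,.119) for q in((47,125),(82,118),(94,222),(60,232))];print('handle',np.mean(h,0),np.round(h,4))
a,b=P(89,75,.032),P(136,492,.032);print('bar ends',a,b,np.linalg.norm(a-b),np.degrees(np.arctan2(*(a-b)[[1,0]])))
# saw
S=lambda u,v,z:P(u-250,v,z,245,155)
print('fence',S(295,243,.03),S(765,208,.03),'bed',S(315,430,.03),S(800,393,.03),S(295,155,.03))
print('batten tail',S(422,248,.068),S(430,327,.068),S(760,297,.068),S(755,208,.068))
s=bot.sense();hc=np.mean(h,0);y=(a-b)/np.linalg.norm(a-b)
ang=np.degrees(np.arctan2(y[1],y[0]))-90
print(ang,row(s,[hc[0],hc[1],.26],ang))
E
```

```text
handle [0.48920791 0.3647316  0.119     ] [[0.5141 0.377  0.119 ]
 [0.5176 0.3596 0.119 ]
 [0.4651 0.3527 0.119 ]
 [0.4601 0.3696 0.119 ]]
bar ends [0.55374864 0.37341299 0.032     ] [0.33281085 0.3451545  0.032     ] 0.22273762514816534 7.28869621635056
fence [0.53086294 0.23772726 0.03      ] [ 0.54940035 -0.01200606  0.03      ] bed [0.43116366 0.22629825 0.03      ] [ 0.45040938 -0.02999013  0.03      ] [0.57817088 0.23814518 0.03      ]
batten tail [0.52244523 0.16767638 0.068     ] [0.48117542 0.16333527 0.068     ] [ 0.49660978 -0.00753765  0.068     ] [ 0.54324401 -0.00518815  0.068     ]
-82.71130378364944 (array([-6.69, 33.82, -1.52]), array([1.000e-02, 0.000e+00, 2.551e+01]))
```

>>> send_rows(
  steps="-6.7 33.8 -1.5 0 0 25.5 -1;-6.7 33.8 -1.5 0 0 25.5 -1;-6.7 33.8 -1.5 0 0 25.5 -1;-6.7 33.8 -1.5 0 0 25.5 -1;-6.7 33.8 -1.5 0 0 25.5 -1;-6.7 33.8 -1.5 0 0 25.5 -1;-6.7 33.8 -1.5 0 0 25.5 -1;-6.7 33.8 -1.5 0 0 25.5 -1;-6.7 33.8 -1.5 0 0 25.5 -1;-6.7 33.8 -1.5 0 0 25.5 -1;-6.7 33.8 -1.5 0 0 25.5 -1;-6.7 33.8 -1.5 0 0 25.5 -1",
)

```text
time: 1.3
tool_pos: [0.489, 0.3647, 0.2598]
ee_rot: [0.958, -0.285, -0.0, 0.0]
contact_force: [-0.3, 0.5, -0.1]
finger_gap: 0.0855
```

```bash
python3 - <<'E'
from h import *
from station import bot
s=bot.sense();print(s['time'],s['tool_pos'],row(s,[.489,.365,.26],-82.7))
E
```

```text
1.3 [0.48904723 0.36469801 0.25984021] (array([-0.02, -0.02, -0.02]), array([ 0.01, -0.  ,  8.26]))
```

>>> send_rows(
  steps="0 0 0 0 0 8.3 -1;0 0 0 0 0 8.3 -1;0 0 0 0 0 8.3 -1;0 0 0 0 0 8.3 -1;0 0 0 0 0 8.3 -1;0 0 0 0 0 8.3 -1;0 0 0 0 0 8.3 -1;0 0 0 0 0 8.3 -1;0 0 0 0 0 8.3 -1",
)

```text
time: 2.2
tool_pos: [0.4891, 0.3648, 0.2602]
ee_rot: [0.752, -0.659, -0.0, 0.0]
contact_force: [0.5, 0.5, 0.0]
finger_gap: 0.0856
```

```bash
python3 - <<'E'
from h import *
from station import bot
import pickle
s=bot.sense();c=bot.read_camera('wrist');pickle.dump((s,c),open('w1.pkl','wb'));cv2.imwrite('pics/w1.png',c['color'][:,:,::-1])
print(s['time'],s['tool_pos'],row(s,[.489,.365,.26],-82.7));print(c['fx'],c['cx'],c['cy'],c['T_tool_cam'])
E
```

```text
2.2 [0.48906218 0.36479761 0.26015939] (array([-0.02,  0.  ,  0.02]), array([ 0.  , -0.  ,  0.05]))
398.88540449336085 314.7738212318478 237.93705564061975 [[ 9.99997836e-01  3.98251896e-04  2.04213668e-03  1.50784250e-04]
 [-1.03487610e-03  9.46691783e-01  3.22139096e-01 -8.29046785e-02]
 [-1.80498150e-03 -3.22140512e-01  9.46690146e-01 -1.28256380e-01]
 [ 0.00000000e+00  0.00000000e+00  0.00000000e+00  1.00000000e+00]]
```

View pics/w1.png

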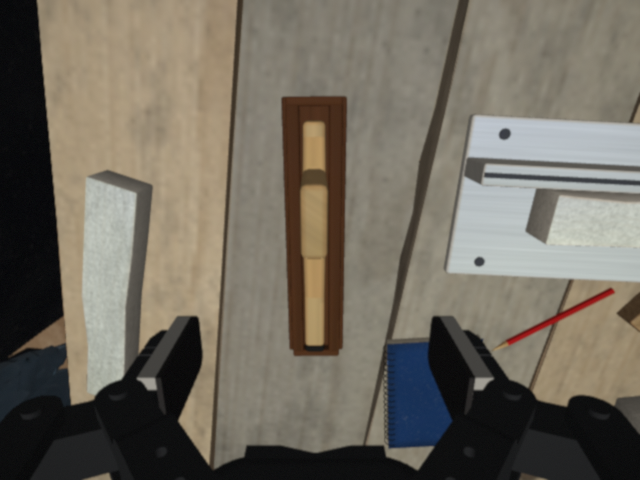

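The wrist view shows the stick in the trough, handle top at about (301..328, 185..257), already parallel to the image columns. Bed and batten are on the right.

```bash
cat >> h.py <<'E'
def wray(s,c,uv,z):
    T=np.array(c['T_tool_cam']);R0=Ro.from_quat(s['ee_rot']).as_matrix()
    d=R0@T[:3,:3]@np.array([(uv[0]-c['cx'])/c['fx'],(uv[1]-c['cy'])/c['fy'],1]);o=R0@T[:3,3]+s['tool_pos']
    return o+d*(z-o[2])/d[2]
E
python3 - <<'E'
import pickle
from h import *
s,c=pickle.load(open('w1.pkl','rb'))
h=[wray(s,c,q,.119) for q in((301,185),(327.5,185),(327.5,257),(302,257))];print('handle',np.mean(h,0),np.round(h,4))
a,b,n=[wray(s,c,q,.032) for q in((314.5,122),(315,345),(315.5,350))];print('bar',a,b,n,np.linalg.norm(a-n),np.degrees(np.arctan2(*(a-n)[[1,0]])))
r=[wray(s,c,q,.018) for q in((282,97),(346,97),(292,354),(340,354))];print('rest',np.round(r,4))
R=Ro.from_quat(s['ee_rot']);print(R.inv().apply(np.mean(h,0)-s['tool_pos'])*100)
print('batten tail top',wray(s,c,(549,193),.068),wray(s,c,(546,246),.068), 'bed corners',wray(s,c,(474,115),.03),wray(s,c,(447,271),.03),'fence end',wray(s,c,(483,186),.03))
E
```

```text
handle [0.49208468 0.36464247 0.119     ] [[0.517  0.3773 0.119 ]
 [0.5194 0.3594 0.119 ]
 [0.4672 0.3518 0.119 ]
 [0.4647 0.3701 0.119 ]]
bar [0.5553081  0.37302307 0.032     ] [0.33467493 0.3428753  0.032     ] [0.32873044 0.34154812 0.032     ] 0.22875338449374658 7.908609392409893
rest [[0.5717 0.4039 0.018 ]
 [0.5792 0.3484 0.018 ]
 [0.3108 0.3649 0.018 ]
 [0.3177 0.3131 0.018 ]]
[ 0.05329394 -0.30111122 14.11587152]
batten tail top [0.52713785 0.17571465 0.068     ] [0.48224379 0.16344858 0.068     ] bed corners [0.57921542 0.2378865  0.03      ] [0.4337212  0.22602398 0.03      ] fence end [0.52017244 0.21365589 0.03      ]
```

>>> send_rows(
  steps="0 -0.2 4 0 0 0 -1;0 -0.2 8 0 0 0 -1;0 -0.2 12 0 0 0 -1;0 -0.2 15 0 0 0 -1;0 -0.2 17.1 0 0 0 -1;0 -0.2 17.1 0 0 0 -1;0 -0.2 17.1 0 0 0 1;0 -0.2 17.1 0 0 0 1;0 -0.2 17.1 0 0 0 1;0 -0.2 17.1 0 0 0 1;0 -0.2 17.1 0 0 0 1;0 -0.2 17.1 0 0 0 1",
  squeeze=90,
)

```text
time: 3.45
tool_pos: [0.4914, 0.3653, 0.0901]
ee_rot: [0.751, -0.66, 0.0, -0.001]
contact_force: [0.3, 0.2, 7.1]
finger_gap: 0.0192
```

>>> send_rows(
  steps="0 0 0 0 0 0 1;0 0 0 0 0 0 1;0 0 0 0 0 0 1",
)

```text
time: 3.75
tool_pos: [0.4914, 0.3653, 0.0902]
ee_rot: [0.751, -0.66, 0.0, -0.001]
contact_force: [-1.1, 0.3, 6.9]
finger_gap: 0.0188
```

>>> send_rows(
  steps="0 0 -1 0 0 0 1;0 0 -3 0 0 0 1;0 0 -6 0 0 0 1;0 0 -9 0 0 0 1;0 0 -10 0 0 0 1;0 0 -10 0 0 0 1",
)

```text
time: 4.35
tool_pos: [0.4915, 0.3653, 0.1908]
ee_rot: [0.751, -0.66, 0.0, -0.001]
contact_force: [0.7, 0.2, -2.9]
finger_gap: 0.0191
```

```bash
python3 - <<'E'
from h import *
from station import bot
s=bot.sense();print(s['tool_pos'],s['contact_force'],s['finger_gap'],row(s,[.4875,.356,.19],4.3))
E
```

```text
[0.49147443 0.3652702  0.19081783] [ 0.66378036  0.21262998 -2.85645288] 0.01908180691516112 (array([0.87, 0.51, 0.08]), array([-2.000e-02, -1.000e-02, -1.448e+01]))
```

>>> send_rows(
  steps="0.1 0.1 0 0 0 -1.2 1;0.2 0.2 0 0 0 -2.4 1;0.3 0.2 0 0 0 -3.6 1;0.4 0.3 0 0 0 -4.8 1;0.5 0.3 0 0 0 -6 1;0.6 0.4 0 0 0 -7.2 1;0.7 0.4 0 0 0 -8.4 1;0.8 0.5 0 0 0 -9.6 1;0.9 0.5 0 0 0 -10.8 1;0.9 0.5 0 0 0 -12 1;0.9 0.5 0 0 0 -13.2 1;0.9 0.5 0 0 0 -14.2 1",
)

```text
time: 5.55
tool_pos: [0.4868, 0.3552, 0.1874]
ee_rot: [1.0, 0.025, -0.001, 0.001]
contact_force: [-0.7, -0.1, -1.6]
finger_gap: 0.0192
```

>>> send_rows(
  steps="0 0 0 0 0 -0.3 1;0 0 0 0 0 -0.3 1;0 0 0 0 0 -0.3 1",
)

```text
time: 5.85
tool_pos: [0.487, 0.3553, 0.1881]
ee_rot: [0.999, 0.038, -0.001, 0.0]
contact_force: [-0.2, -0.0, -1.4]
finger_gap: 0.019
```

```bash
python3 - <<'E'
from h import *
from station import bot
import pickle
s=bot.sense();c=bot.read_camera('wrist');t=bot.read_camera('top');pickle.dump((s,c,t),open('w2.pkl','wb'))
o=np.zeros((560,800,3),np.uint8);o[:480,:640]=c['color'][:,:,::-1];cv2.imwrite('pics/w2.png',o[:480,:640])
print(s['time'],s['tool_pos'],s['ee_rot'],row(s,[.4875,.356,.19],4.3))
E
```

```text
5.85 [0.48696015 0.35528484 0.18810164] [ 9.99278166e-01  3.79785147e-02 -7.70620863e-04  4.31683785e-04] (array([ 0.06, -0.07, -0.19]), array([0.01, 0.02, 0.01]))
```

View pics/w2.png

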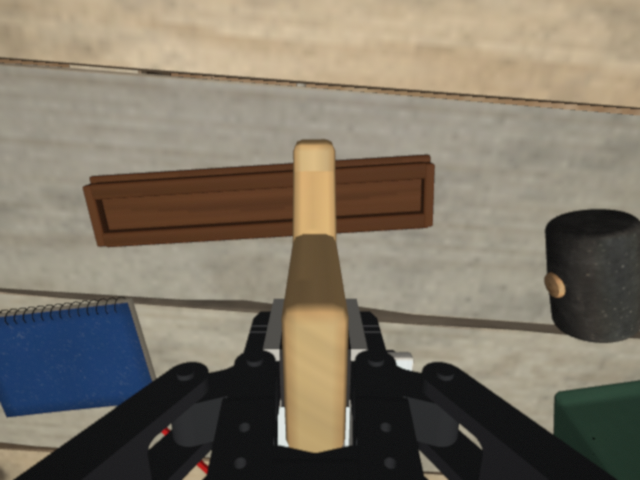

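The wrist camera looks backward here: it shows the empty rest at (85..435, 155..245) and the stick's tail, straight in the jaws at column 314. I'll use the top image for the mouth side.

```bash
python3 - <<'E'
import pickle
from h import *
s,c,t=pickle.load(open('w2.pkl','rb'))
im=t['color'][:,:,::-1]
cv2.imwrite('pics/t2.png',cv2.resize(im[145:255,190:350],None,fx=5,fy=5,interpolation=cv2.INTER_CUBIC))
# rest from wrist: dark inner + outer corners later
E
```

```text
(no output)
```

View pics/t2.png

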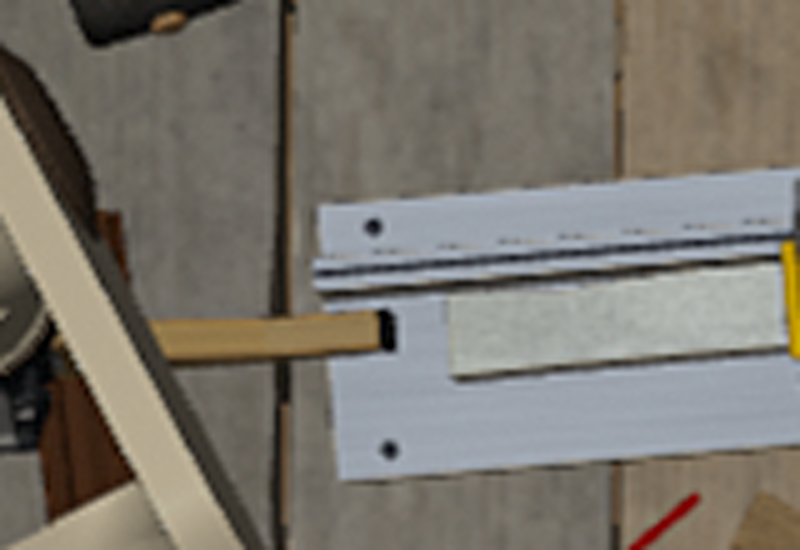

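The nose tip is at crop (397,329), i.e. px (269,211). The batten tail corners are at crop (449,297) and (455,380), and the lip's near edge is at (787,240)-(797,355). The bar appears about 1-2° off the fence line.

```bash
python3 - <<'E'
import pickle
from h import *
s,c,t=pickle.load(open('w2.pkl','rb'))
P=lambda u,v,z:ray(t,(u/5+190-.4,v/5+145-.4),z)
A=lambda a,b:np.degrees(np.arctan2((b-a)[0],-(b-a)[1])).round(2)
def L(n,a,b,z):
    a,b=P(*a,z),P(*b,z);print(n,a[:2].round(4),b[:2].round(4),A(a,b))
L('bar far edge',(165,321),(378,311),.130);L('bar near',(170,361),(380,350),.130);L('nose tip',(397,312),(397,349),.130)
L('bed far',(320,205),(795,170),.03);L('bed near',(340,480),(798,442),.03)
L('fence line',(315,272),(785,235),.072);L('fence bottom?',(325,297),(785,257),.072)
L('batten near',(455,380),(790,347),.068);L('tail',(449,299),(455,377),.068);L('lip',(783,240),(793,355),.076)
print(s['tool_pos'],np.degrees(2*np.arctan2(s['ee_rot'][1],s['ee_rot'][0])))
W=lambda u,v,z=.018:wray(s,c,(u,v),z)
print('rest corners',[W(*q)[:2].round(4) for q in((91,182),(431,158),(434,228),(103,245))])
print('rest inner floor',[W(*q,.006)[:2].round(4) for q in((104,199),(422,178),(424,213),(113,231))])
E
```

```text
bar far edge [0.5018 0.3035] [0.5067 0.1977] 2.65
bar near [0.4817 0.3008] [0.4871 0.1965] 2.95
nose tip [0.5062 0.1882] [0.4876 0.1881] -89.63
bed far [0.5782 0.2381] [ 0.5969 -0.0149] 4.23
bed near [0.4312 0.2263] [ 0.451  -0.0157] 4.68
fence line [0.5355 0.2357] [ 0.5547 -0.0077] 4.5
fence bottom? [0.5224 0.2305] [ 0.5431 -0.0076] 4.96
batten near [0.4796 0.1633] [ 0.4966 -0.0101] 5.6
tail [0.5219 0.1666] [0.4812 0.1633] -85.37
lip [ 0.5514 -0.0065] [ 0.4914 -0.0113] -85.39
[0.48696015 0.35528484 0.18810164] 4.353065788924394
rest corners [array([0.3163, 0.3673]), array([0.5691, 0.4049]), array([0.5807, 0.3514]), array([0.3206, 0.3169])]
rest inner floor [array([0.3186, 0.3515]), array([0.5683, 0.3877]), array([0.5745, 0.3598]), array([0.3234, 0.325 ])]
```

```bash
python3 - <<'E'
from h import *
from station import bot
s=bot.sense();print(row(s,[.488,.357,.121],5.6))
E
```

```text
(array([ 0.11, -0.16,  6.77]), array([ 0.  ,  0.01, -0.21]))
```

>>> send_rows(
  steps="0.1 -0.2 1 0 0 -0.2 1;0.1 -0.2 3 0 0 -0.2 1;0.1 -0.2 5 0 0 -0.2 1;0.1 -0.2 6 0 0 -0.2 1;0.1 -0.2 6.6 0 0 -0.2 1;0.1 -0.2 6.6 0 0 -0.2 1;0.1 -0.2 6.6 0 0 -0.2 1",
)

```text
time: 6.65
tool_pos: [0.4884, 0.3577, 0.1239]
ee_rot: [0.999, 0.049, 0.0, -0.0]
contact_force: [1.3, 0.3, -1.6]
finger_gap: 0.019
```

>>> send_rows(
  steps="0 0 0.2 0 0 0 1;0 0 0.4 0 0 0 1;0 0 0.4 0 0 0 1;0 0 0.4 0 0 0 1",
)

```text
time: 7.05
tool_pos: [0.4881, 0.3575, 0.1193]
ee_rot: [0.999, 0.049, 0.0, 0.0]
contact_force: [-0.5, 0.9, -1.5]
finger_gap: 0.0192
```

```bash
python3 - <<'E'
from h import *
from station import bot
import pickle
s=bot.sense();t=bot.read_camera('top');pickle.dump((s,t),open('w3.pkl','wb'))
im=t['color'][:,:,::-1]
cv2.imwrite('pics/t3.png',cv2.resize(im[185:235,210:310],None,fx=8,fy=8,interpolation=cv2.INTER_CUBIC))
print(s['time'],s['tool_pos'],s['contact_force'],s['torque'],s['ee_rot'])
E
```

```text
7.05 [0.48813754 0.35753028 0.11934452] [-0.47035025  0.87995887 -1.5159502 ] [-0.01902843  0.02633007 -0.0335071 ] [9.98795352e-01 4.90697915e-02 2.80833468e-06 3.38361896e-05]
```

View pics/t3.png

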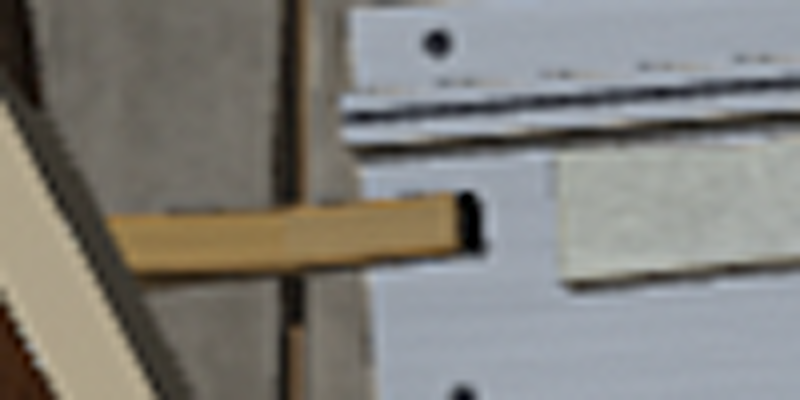

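Nose face at crop x≈482, v≈222; tail edge at x≈560, middle v≈219. So the nose is on the batten's centre line with a gap of about 26 mm. I'll lower onto the bed by feel.

>>> send_rows(
  steps="0 0 0.2 0 0 0 1;0 0 0.3 0 0 0 1;0 0 0.4 0 0 0 1;0 0 0.4 0 0 0 1",
)

```text
time: 7.5
tool_pos: [0.488, 0.3575, 0.1151]
ee_rot: [0.999, 0.049, -0.0, 0.0]
contact_force: [0.7, -0.5, -1.3]
finger_gap: 0.0189
```

>>> send_rows(
  steps="0 0 0.05 0 0 0 1;0 0 0.1 0 0 0 1;0 0 0.1 0 0 0 1",
)

```text
time: 7.8
tool_pos: [0.4881, 0.3575, 0.1142]
ee_rot: [0.999, 0.049, -0.0, 0.0]
contact_force: [-0.5, 0.1, -1.9]
finger_gap: 0.0188
```

>>> send_rows(
  steps="0 0 0.05 0 0 0 1;0 0 0.1 0 0 0 1;0 0 0.1 0 0 0 1",
)

```text
time: 8.1
tool_pos: [0.4882, 0.3578, 0.1136]
ee_rot: [0.999, 0.049, 0.0, -0.0]
contact_force: [0.0, 2.9, 2.9]
finger_gap: 0.0191
```

>>> send_rows(
  steps="0 0.5 -0.03 0 0 0 1;0 1 -0.05 0 0 0 1;0 1.5 -0.05 0 0 0 1;0 2 -0.05 0 0 0 1;0 2.5 -0.05 0 0 0 1;0 3 -0.05 0 0 0 1;0 3.5 -0.05 0 0 0 1;0 4 -0.05 0 0 0 1",
)

```text
time: 8.9
tool_pos: [0.4921, 0.3175, 0.1139]
ee_rot: [0.999, 0.049, 0.0, -0.0]
contact_force: [-0.4, 4.5, 4.9]
finger_gap: 0.0194
```

>>> send_rows(
  steps="0 0.5 0 0 0 0 1;0 1 0 0 0 0 1;0 1.5 0 0 0 0 1;0 2 0 0 0 0 1;0 2.5 0 0 0 0 1;0 3 0 0 0 0 1;0 3.5 0 0 0 0 1;0 4 0 0 0 0 1",
)

```text
time: 9.7
tool_pos: [0.496, 0.2785, 0.1142]
ee_rot: [0.999, 0.049, 0.0, -0.001]
contact_force: [-1.1, 11.9, 6.4]
finger_gap: 0.019
```

>>> send_rows(
  steps="0 0.5 -0.03 0 0 0 1;0 1 -0.03 0 0 0 1;0 1.5 -0.03 0 0 0 1;0 2 -0.03 0 0 0 1;0 2.5 -0.03 0 0 0 1;0 3 -0.03 0 0 0 1;0 3.5 -0.03 0 0 0 1;0 4 -0.03 0 0 0 1;0 4.5 -0.03 0 0 0 1;0 5 -0.03 0 0 0 1",
)

```text
time: 10.7
tool_pos: [0.5008, 0.2285, 0.1143]
ee_rot: [0.999, 0.049, 0.0, -0.001]
contact_force: [-1.2, 10.4, 5.3]
finger_gap: 0.0192
```

```bash
python3 - <<'E'
from h import *
from station import bot
s=bot.sense();t=bot.read_camera('top');u=bot.read_camera('side')
cv2.imwrite('pics/t4.png',np.vstack([cv2.resize(t['color'][170:240,230:380,::-1],None,fx=5,fy=5,interpolation=cv2.INTER_CUBIC),cv2.resize(u['color'][200:250,260:410,::-1],None,fx=5,fy=4.5,interpolation=cv2.INTER_CUBIC)]))
print(s['time'],s['tool_pos'],s['contact_force'],s['ee_rot'])
E
```

```text
10.7 [0.5008313  0.22851587 0.11427833] [-1.2054386  10.42434801  5.28144103] [ 9.98790505e-01  4.91632379e-02  1.26447729e-04 -6.97423021e-04]
```

View pics/t4.png

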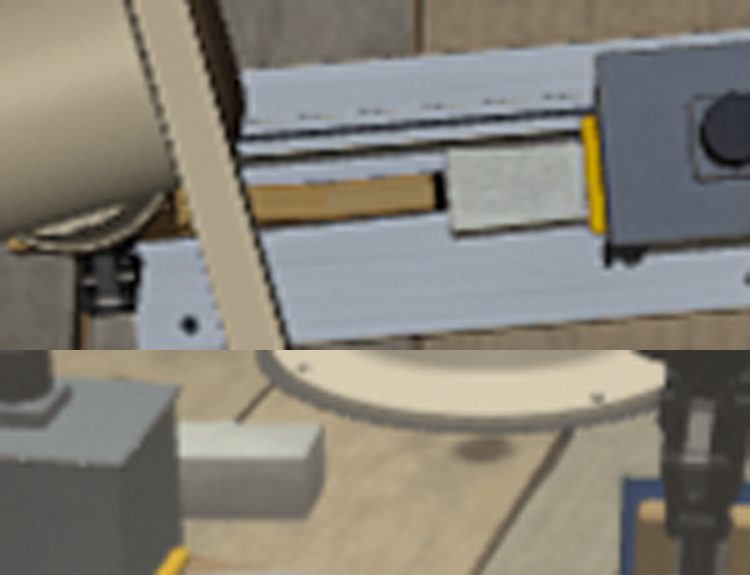

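Nose is centred on the tail (crop (443,189) vs tail mid (449,191)) and heads straight for the mouth centre (590,175). About 79 mm remain to the mouth.

>>> send_rows(
  steps="0 0.5 0 0 0 0 1;0 1 0 0 0 0 1;0 1.5 0 0 0 0 1;0 2 0 0 0 0 1;0 2.5 0 0 0 0 1;0 3 0 0 0 0 1;0 3.5 0 0 0 0 1;0 4 0 0 0 0 1;0 4.5 0 0 0 0 1;0 5 0 0 0 0 1",
)

```text
time: 11.8
tool_pos: [0.5056, 0.1788, 0.1142]
ee_rot: [0.999, 0.049, 0.0, -0.001]
contact_force: [-2.2, 11.0, 5.4]
finger_gap: 0.019
```

>>> send_rows(
  steps="0 0.4 0 0 0 0 1;0 0.8 0 0 0 0 1;0 1.2 0 0 0 0 1;0 1.6 0 0 0 0 1;0 2 0 0 0 0 1;0 2.4 0 0 0 0 1;0 2.8 0 0 0 0 1;0 3.2 0 0 0 0 1;0 3.6 0 0 0 0 1;0 4 0 0 0 0 1",
)

```text
time: 12.8
tool_pos: [0.5095, 0.139, 0.1142]
ee_rot: [0.999, 0.049, -0.0, -0.001]
contact_force: [-2.1, 11.6, 6.0]
finger_gap: 0.0192
```

>>> send_rows(
  steps="0 0.2 0 0 0 0 1;0 0.4 0 0 0 0 1;0 0.6 0 0 0 0 1;0 0.8 0 0 0 0 1;0 1 0 0 0 0 1;0 1.1 0 0 0 0 1;0 1.2 0 0 0 0 1",
)

```text
time: 13.5
tool_pos: [0.5107, 0.1272, 0.1142]
ee_rot: [0.999, 0.049, -0.0, -0.001]
contact_force: [-1.6, 11.1, 5.5]
finger_gap: 0.019
```

>>> send_rows(
  steps="0 0.1 0 0 0 0 1;0 0.2 0 0 0 0 1;0 0.3 0 0 0 0 1;0 0.4 0 0 0 0 1",
)

```text
time: 13.9
tool_pos: [0.511, 0.1232, 0.1142]
ee_rot: [0.999, 0.049, -0.0, -0.001]
contact_force: [-1.9, 11.1, 6.0]
finger_gap: 0.019
```

>>> send_rows(
  steps="0 0.1 0 0 0 0 1;0 0.2 0 0 0 0 1;0 0.3 0 0 0 0 1;0 0.4 0 0 0 0 1",
)

```text
time: 14.3
tool_pos: [0.5115, 0.1195, 0.1143]
ee_rot: [0.999, 0.049, -0.0, -0.001]
contact_force: [-1.5, 13.4, 6.2]
finger_gap: 0.0189
```

>>> send_rows(
  steps="0 0.05 0 0 0 0 1;0 0.1 0 0 0 0 1;0 0.1 0 0 0 0 1",
)

```text
time: 14.6
tool_pos: [0.5115, 0.1185, 0.1143]
ee_rot: [0.999, 0.049, 0.0, -0.001]
contact_force: [-1.2, 14.2, 6.0]
finger_gap: 0.019
```

>>> send_rows(
  steps="0 0.05 0 0 0 0 1;0 0.1 0 0 0 0 1;0 0.1 0 0 0 0 1",
)

```text
time: 14.9
tool_pos: [0.5116, 0.1176, 0.1143]
ee_rot: [0.999, 0.049, -0.0, -0.001]
contact_force: [-1.4, 14.3, 6.9]
finger_gap: 0.0189
```

>>> send_rows(
  steps="0 0.05 0 0 0 0 1;0 0.1 0 0 0 0 1;0 0.1 0 0 0 0 1",
)

```text
time: 15.2
tool_pos: [0.5117, 0.1169, 0.1144]
ee_rot: [0.999, 0.049, 0.0, -0.001]
contact_force: [-0.9, 16.7, 7.6]
finger_gap: 0.0192
```

>>> send_rows(
  steps="0 0.03 0 0 0 0 1;0 0.06 0 0 0 0 1;0 0.06 0 0 0 0 1",
)

```text
time: 15.5
tool_pos: [0.5118, 0.1168, 0.1146]
ee_rot: [0.999, 0.049, 0.0, -0.002]
contact_force: [-2.0, 22.4, 10.0]
finger_gap: 0.0191
```

>>> send_rows(
  steps="0 0.03 0 0 0 0 1;0 0.03 0 0 0 0 1;0 0.03 0 0 0 0 1",
)

```text
time: 15.8
tool_pos: [0.5119, 0.1167, 0.1147]
ee_rot: [0.999, 0.049, 0.0, -0.002]
contact_force: [-2.3, 24.3, 10.5]
finger_gap: 0.019
```

>>> send_rows(
  steps="0 -0.2 0 0 0 0 1;0 -0.5 -0.05 0 0 0 1;0 -1.2 -0.1 0 0 0 1;0 -2.2 -0.1 0 0 0 1;0 -3.2 -0.1 0 0 0 1;0 -4.5 -0.1 0 0 0 1;0 -6 -0.1 0 0 0 1;0 -7.5 -0.1 0 0 0 1;0 -9 -0.1 0 0 0 1;0 -10.5 -0.1 0 0 0 1;0 -12 -0.5 0 0 0 1;0 -13.5 -2 0 0 0 1",
)

```text
time: 17.0
tool_pos: [0.498, 0.2503, 0.1333]
ee_rot: [0.999, 0.049, -0.001, 0.0]
contact_force: [-0.6, 0.1, -1.0]
finger_gap: 0.019
```

>>> send_rows(
  steps="0 -2 -3 0 0 0 1;0 -5 -6 0 0 0 1;0 -8 -7 0 0 0 1;0 -11 -7 0 0 0 1;0 -11 -7 0 0 0 1",
)

```text
time: 17.5
tool_pos: [0.4871, 0.3622, 0.2045]
ee_rot: [0.999, 0.05, 0.0, -0.0]
contact_force: [-0.1, -0.3, -1.7]
finger_gap: 0.019
```

```bash
python3 - <<'E'
from h import *
from station import bot
import pickle
s=bot.sense();t=bot.read_camera('top');c=bot.read_camera('wrist');u=bot.read_camera('side');pickle.dump((s,c,t),open('w5.pkl','wb'))
cv2.imwrite('pics/t5.png',np.vstack([cv2.resize(t['color'][165:225,340:490,::-1],None,fx=5,fy=5,interpolation=cv2.INTER_CUBIC),cv2.resize(u['color'][215:295,115:265,::-1],None,fx=5,fy=3.5,interpolation=cv2.INTER_CUBIC)]))
print(s['time'],s['tool_pos'],s['contact_force'],s['finger_gap'],s['ee_rot'],row(s,[.4914,.3653,.19],-82.6))
E
```

```text
17.5 [0.48714619 0.36221175 0.20447627] [-0.07477103 -0.33881579 -1.70681118] 0.018957176298014695 [ 9.98729795e-01  5.03837468e-02  1.68135585e-04 -4.96180474e-04] (array([ 0.45, -0.26,  1.45]), array([-1.000e-02,  0.000e+00,  1.473e+01]))
```

View pics/t5.png

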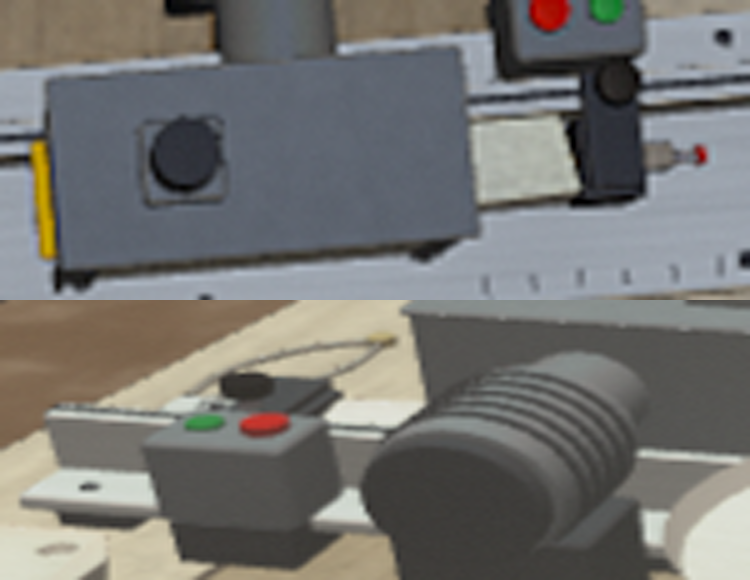

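The batten's front now bears on the stop block at crop (580,155), and the plunger rod with its red tip shows out at the back, (700,155). Next I'll check stop position and stick slip numerically, then return.

```bash
python3 - <<'E'
import pickle
from h import *
t0=pickle.load(open('c0.pkl','rb'))['top'];_,c2,_=pickle.load(open('w2.pkl','rb'));s,c5,t5=pickle.load(open('w5.pkl','rb'))
g=lambda a:cv2.cvtColor(a,cv2.COLOR_RGB2GRAY).astype(np.float32)
a,b=g(t0['color'])[180:206,453:470],g(t5['color'])[174:212,447:476]
r=cv2.matchTemplate(b,a,cv2.TM_CCOEFF_NORMED);print('stop block shift',np.array(np.unravel_index(r.argmax(),r.shape))-[6,6],r.max())
print('sub px',cv2.phaseCorrelate(g(t0['color'])[178:208,450:472].copy(),g(t5['color'])[178:208,450:472].copy()))
# stick tail in wrist
for c in(c2,c5):
    m=cv2.inRange(cv2.cvtColor(c['color'],cv2.COLOR_RGB2HSV),(8,60,120),(30,200,255))[120:340,285:345]
    n,l,st,ce=cv2.connectedComponentsWithStats(m);i=1+st[1:,4].argmax();print('stick blob',st[i],ce[i])
E
```

```text
stop block shift [0 0] 0.80711
sub px ((0.019408085544990072, -0.12600366475441582), 0.6376170853773753)
stick blob [   7   23   45   99 3873] [29.14872192 69.66795766]
stick blob [   7   23   45   99 3867] [29.18955262 69.5482286 ]
```

>>> send_rows(
  steps="0 0 0 0 0 1.2 1;0.1 0 0.1 0 0 2.4 1;0.1 0 0.2 0 0 3.6 1;0.2 -0.1 0.3 0 0 4.8 1;0.2 -0.1 0.5 0 0 6 1;0.3 -0.1 0.7 0 0 7.2 1;0.3 -0.2 0.9 0 0 8.4 1;0.4 -0.2 1.1 0 0 9.6 1;0.4 -0.2 1.2 0 0 10.8 1;0.5 -0.3 1.2 0 0 12 1;0.5 -0.3 1.2 0 0 13.2 1;0.5 -0.3 1.2 0 0 14.4 1",
)

```text
time: 18.85
tool_pos: [0.4929, 0.3612, 0.1921]
ee_rot: [0.76, -0.65, 0.0, 0.0]
contact_force: [-1.0, -0.8, -0.8]
finger_gap: 0.019
```

```bash
python3 - <<'E'
from h import *
from station import bot
s=bot.sense();print(s['time'],s['tool_pos'],s['ee_rot'],s['contact_force'],row(s,[.4914,.3653,.19],-82.6))
E
```

```text
18.85 [0.49294482 0.36122923 0.19213348] [ 7.59589462e-01 -6.50402811e-01  9.90098065e-05  1.52991422e-04] [-0.98378899 -0.81499043 -0.81873124] (array([-0.43,  0.09,  0.21]), array([ 0.  , -0.  ,  0.24]))
```

Neither the stop block nor the stick (in the jaws) has shifted. Aligning over the rest next.

>>> send_rows(
  steps="-0.4 0.1 0.2 0 0 0.25 1;-0.4 0.1 0.2 0 0 0.25 1;-0.4 0.1 0.2 0 0 0.25 1;-0.4 0.1 0.2 0 0 0.25 1",
)

```text
time: 19.25
tool_pos: [0.4912, 0.3655, 0.1902]
ee_rot: [0.753, -0.658, 0.0, 0.0]
contact_force: [0.1, -1.0, -1.1]
finger_gap: 0.0194
```

```bash
python3 - <<'E'
from h import *
from station import bot
s=bot.sense();c=bot.read_camera('wrist');cv2.imwrite('pics/w6.png',cv2.resize(c['color'][60:300,200:440,::-1],None,fx=2.4,fy=2.4))
print(s['time'],s['tool_pos'],s['ee_rot'],row(s,[.4914,.3653,.0902],-82.6),2*np.degrees(np.arctan2(s['ee_rot'][1],s['ee_rot'][0])))
E
```

```text
19.25 [0.4912189  0.36552179 0.19018559] [ 7.53314114e-01 -6.57660883e-01  6.88286334e-05  5.48201860e-05] (array([ 0.02, -0.01, 10.  ]), array([-0.  , -0.  ,  0.06])) -82.24344341501296
```

View pics/w6.png

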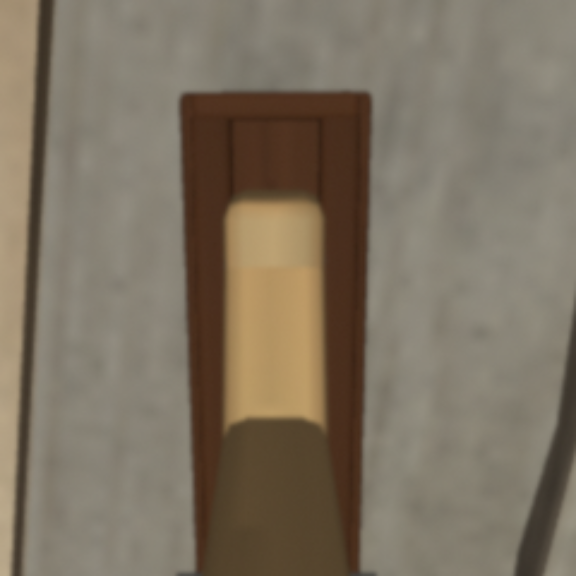

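The tail is centred over the trough floor (crop column 275 vs 276). Lowering.

>>> send_rows(
  steps="0 0 2 0 0 0.06 1;0 0 4 0 0 0.06 1;0 0 6 0 0 0.06 1;0 0 7.5 0 0 0.06 1;0 0 8.5 0 0 0.06 1;0 0 9 0 0 0.06 1;0 0 9.4 0 0 0.06 1;0 0 9.7 0 0 0.06 1;0 0 9.7 0 0 0.06 1",
)

```text
time: 20.2
tool_pos: [0.4911, 0.3659, 0.0932]
ee_rot: [0.751, -0.66, 0.0, -0.0]
contact_force: [0.1, 0.1, -2.4]
finger_gap: 0.0189
```

>>> send_rows(
  steps="0 0 0.1 0 0 0 1;0 0 0.2 0 0 0 1;0 0 0.3 0 0 0 1;0 0 0.3 0 0 0 1",
)

```text
time: 20.6
tool_pos: [0.4911, 0.3659, 0.0902]
ee_rot: [0.751, -0.66, 0.0, -0.0]
contact_force: [-0.4, -0.0, -0.8]
finger_gap: 0.0192
```

>>> send_rows(
  steps="0 0 0.05 0 0 0 1;0 0 0.08 0 0 0 1;0 0 0.08 0 0 0 1",
)

```text
time: 20.9
tool_pos: [0.4911, 0.366, 0.0901]
ee_rot: [0.751, -0.66, 0.0, -0.0]
contact_force: [-5.1, -1.5, 8.6]
finger_gap: 0.0188
```

>>> send_rows(
  steps="0 0 0 0 0 0 0.4;0 0 0 0 0 0 0.2;0 0 0 0 0 0 0;0 0 0 0 0 0 -0.3;0 0 0 0 0 0 -0.6;0 0 0 0 0 0 -1;0 0 0 0 0 0 -1;0 0 0 0 0 0 -1;0 0 0 0 0 0 -1;0 0 0 0 0 0 -1",
)

```text
time: 21.9
tool_pos: [0.4911, 0.3659, 0.0893]
ee_rot: [0.751, -0.66, 0.0, 0.0]
contact_force: [0.4, 0.5, -0.2]
finger_gap: 0.0851
```

>>> send_rows(
  steps="0 0 -1 0 0 0 -1;0 0 -3 0 0 0 -1;0 0 -6 0 0 0 -1;0 0 -10 0 0 0 -1;0 0 -14 0 0 0 -1;0 0 -17 0 0 0 -1;0 0 -17 0 0 0 -1;0 0 -17 0 0 0 -1",
)

```text
time: 22.7
tool_pos: [0.4911, 0.3659, 0.2601]
ee_rot: [0.751, -0.66, 0.0, -0.001]
contact_force: [-0.2, 0.5, 0.2]
finger_gap: 0.0855
```

```bash
python3 - <<'E'
from h import *
from station import bot
import pickle
s=bot.sense();c=bot.read_camera('wrist');u=bot.read_camera('side');t=bot.read_camera('top');pickle.dump((s,c,u,t),open('w7.pkl','wb'))
o=np.hstack([cv2.resize(c['color'][80:380,220:420,::-1],None,fx=1.9,fy=1.9),cv2.resize(u['color'][225:335,430:500,::-1],None,fx=5.18,fy=5.1818)])
cv2.imwrite('pics/w7.png',o);print(o.shape,s['time'],s['tool_pos'],s['contact_force'],s['finger_gap'])
E
```

```text
(570, 743, 3) 22.7 [0.49107891 0.36594775 0.26009541] [-0.21288129  0.48687501  0.20285553] 0.08551832372332187
```

View pics/w7.png

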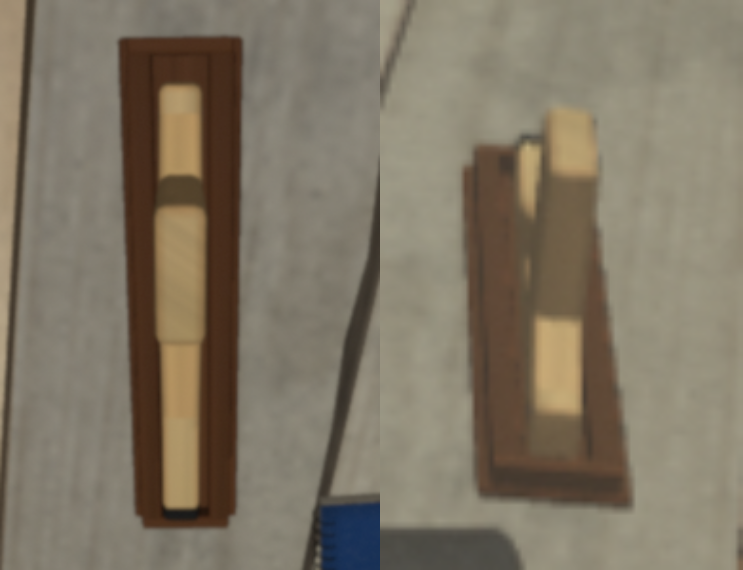

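The stick sits upright in the trough, nose towards the robot, as it lay before. One last numeric check of batten and stop, then hand in.

```bash
python3 - <<'E'
import pickle
from h import *
from station import bot
t5=pickle.load(open('w5.pkl','rb'))[2];t=pickle.load(open('w7.pkl','rb'))[3];t0=pickle.load(open('c0.pkl','rb'))['top']
g=lambda a:cv2.cvtColor(a['color'][165:215,430:490],cv2.COLOR_RGB2GRAY).astype(int)
print('change after retract',np.abs(g(t)-g(t5)).max(),'mean',np.abs(g(t)-g(t5)).mean())
print(bot.hand_in())
E
```

```text
change after retract 6 mean 1.0516666666666667
the job is handed in; nothing more can be done
None
```

The batten is home on the length stop and the push stick is back upright in its rest. I handed the job in at about 23 s of the 72 s allowed; no verdict is reported.

- **Feed:** I held the stick by its handle, with its sole on the bed and nose behind the batten. The feed force was about 11 N steady. It rose about 2–3 N over the plunger travel, then climbed sharply with almost no further movement.
- **Stop force:** The wrist peaked at 24 N. Taking off the steady feed force leaves about 13 N on the stop by my estimate, under the 25 N limit.
- **Batten and stop:** In the top view the batten front is against the stop block and the plunger rod shows out at the back. The block sits where it started to within about a pixel (roughly 2.5 mm, template match 0.81), though a smaller shift would not have shown. Nothing there changed between backing the stick away and laying it in the rest.
- **Stick and gripper:** The last wrist and side views show the stick upright and sole down in the rest, nose the original way. The gripper is clear and reads about zero force.

One disagreement: the top camera put the stick 1–1.5° off straight in the jaws, while the wrist camera showed it straight. I turned the tool to suit the top view, and the nose then ran centred on the batten into the mouth. No check failed.

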